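Load a weld fixture: nudge the disc home, swing the tab over

TASK

Get the empty copper welding station ready: with the fingertips, push the loose steel disc across the plate until it drops flat into the round recess, then push the swivel tab round by its pin until it is fully across the disc. Only push: do not pick the disc up. Leave the other, already loaded station and the things lying around as they are, and finish clear of everything.

Things in the scene. Friction and masses are not known exactly. Their poses are not given: they have to be found in the camera images.
- station: The EMPTY one of two look-alike copper fixture plates, fixed to the bench: 160 mm (its x) by 110 mm (its y) by 20 mm thick, top face flat at 20 mm above the bench. Origin at the centre of its underside; z up. Its round recess, 54 mm across and 7 mm deep with a flat dark floor, is centred at x = +38 mm, y = 0. The pivot of its swivel tab is at x = +38 mm, y = -40 mm. Either plate can be the left or the right one.
- cell (a point): Centre of the mouth of the empty station's recess, level with the plate's top face (20 mm above the bench); axes as the station's.
- disc_center (a point): Centre of the loose plain steel disc, 50 mm across, 6 mm thick, about 90 g (point half-way up, 3 mm above its underside). It starts lying flat on the empty station's top, 65 to 90 mm from the recess centre towards the station's -x end. Seated, its top lies 1 mm below the plate's top face.
- tab (a joint): Angle of the empty station's steel swivel tab about its upright pivot, rad. 0: the tab points along the station's +x, clear of the recess; it grows anticlockwise seen from above, to a stop at 1.57, where it points along the station's +y and lies fully across the edge of the recess. It stays where it is left; stiff pivot, about 2 N at the pin moves it. Starts between 0 and 0.4.
- tab_pin (a point): The upright steel pin on the tab by which it is pushed: 10 mm across, 28 mm from the pivot. This point is the middle of the pin, 35 mm above the bench (15 mm above the plate); the pin's top is at 45 mm above the bench. The tab itself is a 14 mm wide bar, 4 mm thick, from 8 mm behind the pivot to 38 mm beyond it, its top 5.5 mm and its underside 1.5 mm above the plate; the pivot boss is 16 mm across, 10 mm high on the plate.
- loaded_station: The other copper plate, same size, same layout and same origin: it is already loaded, with a disc in its recess and its (fixed) tab across it, pin up to 45 mm above the bench. Leave alone.
- loaded_disc_center (a point): Centre of the disc already seated in the loaded station. Leave alone.
- tape_center (a point): Middle of a yellow tape measure standing on the bench beyond the stations, 66 x 40 x 62 mm tall. Leave alone.
- hammer: A hammer lying on the bench to the left of the stations, about 0.3 m long. Leave alone.
- cup: A blue plastic cup to the right of the stations, 80 mm across the rim, 85 mm tall; origin at the centre of its underside. Leave alone.
There are look-alikes about, which are no part of the job. Leave any purple or yellow look-alike of the station alone.

How it is judged (in metres and radians):
On the way, in this order (a step that is already met when the one before it is completed fails the run):
1. the disc lies flat in the recess of the empty station while the tab is still open (z of disc_center in the frame of station below 0.0178 m and horizontal distance between disc_center and cell below 0.005 m and angle between disc_center's own z axis and vertical below 0.06 rad and value of joint tab below 0.8 rad), for 0.2 s.
2. the tab is swung across the seated disc (z of disc_center in the frame of station below 0.0178 m and horizontal distance between disc_center and cell below 0.005 m and angle between disc_center's own z axis and vertical below 0.06 rad and value of joint tab above 1.4 rad), for 0.2 s.
At the end, for the whole second after the job is handed in: The disc lies flat (within 3.5 degrees) on the floor of the recess (its centre at most 17.8 mm above the station's underside), within 5 mm of the recess centre; the tab is at 1.40 rad or more and at rest (all of step 2 and velocity of joint tab between -0.05 and 0.05 rad/s); the robot touches nothing.
It fails at once if the disc is picked up (its centre more than 12 mm higher than when it lies on the plate) (z of disc_center in the frame of station above 0.035 m).
It fails at once if the loaded station's disc is disturbed (distance of loaded_disc_center from where it was at the start of the episode above 0.008 m).
It fails at once if the tape measure is moved more than 20 mm (distance of tape_center from where it was at the start of the episode above 0.02 m).
It fails at once if the hammer is moved more than 20 mm (distance of hammer from where it was at the start of the episode above 0.02 m).
It fails at once if the cup is moved more than 20 mm (distance of cup from where it was at the start of the episode above 0.02 m).
It also fails if it takes over 58 s, if anything falls off the work surface, if the arm or the gripper's body presses on something with over 40 N, if the wrist force passes 120 N, or if a joint passes its speed limit or range.

ROBOT

A 6-joint arm with a two-finger parallel gripper is mounted at the origin on the work surface. World frame = base frame: x ahead of the robot, y to its left, z up, the work surface at z = 0. Lengths are in mm, angles in rad, forces in N, time in s.
With the tool pointing down it reaches from about 200 to 875 mm from the base axis. Payload 3.4 kg.
Tool frame: the origin (TCP) lies at the very end of the fingers, on their centre line; the grasp point (between the pads) lies arm.tcp_to_grasp behind it (arm.tcp_to_grasp is the distance from the TCP to the grasp point, in mm); z points along the fingers, x is the direction in which the jaws open and shut, and the axes are right-handed (so a half turn about z gives the same grasp; the last joint's range is limited). The gripper opens to 94 mm and grips with 3 to 60 N. Pads are 16 mm wide; open, the fingers measure 119 mm over their backs; the gripper's body (75 mm by 177 mm) begins 78 mm behind the grasp point.
Start: joints at [1.179, 0.276, 1.505, -0, 1.361, -0.121], TCP at [153.831, 554.077, 205.493] pointing down, gripper open.
Joint ranges: [-2.89, 2.89], [-0.75, 2.08], [0.22, 2.7], [-1.18, 4.32], [0.11, 2.71], [-2.7, 2.7]. Speed limits (rad/s): [2.57, 2.57, 3.14, 3.14, 3.14, 3.14].

INTERFACE

Orientations are given as a rotation vector (axis times angle).
In Python, from workcell import arm, viewer gives the robot as it stands.
- The arm moves only by the shell command python3 -m pendant 'ROWS' [FORCE]. ROWS is a JSON object of lists of equal length, an entry for each row: "delta_rot": the turn, a rotation vector about the tool's x, y, z in rad, a list of three; "xyz": the shift along the tool's x, y, z in mm, a list of three; "claw": the closure, from -1 (fully open) to 1 (shut). A call has exactly 8 rows; each row is the pose to reach, as a shift and turn from the pose commanded when the call began, along the tool's axes at that moment; what a row does not reach only later rows make up. A row lasts 1/10 s, in which the tool goes at most 50 mm and 8.59 degrees, less where a joint would pass 70% of its speed; a pose out of reach is approached as far as the arm can. A call with a gripper value outside its range is refused whole. The fingers move at their own pace and stop on an object; FORCE is the grip in N (left out, the last holds). Time passes only in rows, so rows that repeat a pose let the fingers close, or fill a call up. It gives the time, the measured TCP pose, the force and the opening at its end, in the units of the state.
- arm.get_obs(): the state, without advancing time (a new reading comes with each control period).
- viewer.grab_frame(name): name is "scene" or "top" or "wrist"; returns a dict with "img" (420x560x3 uint8, red, green, blue), "fx", "fy", "cx", "cy" (pixels), "k1" (the pictures are not rectified: a ray, as slopes to the right and down, at radius r is drawn at 1 + k1 r^2 times it, then the intrinsics apply), "xyz" and "orientation" of the camera in the world. Camera axes: x right, y down, z forward; pixel columns grow to the right and rows downward; lengths in mm; the calibration is good to about 2 mm. A picture is of the moment at which its call begins. There is no depth.
- arm.sign_off(): hands the job in, once; it reports no verdict.
The state is a dict: "time_s": time; "joint_positions": joint angles; "joint_velocities": joint speeds; "effort": joint torques, N m; "tcp_pos": TCP position; "orientation": TCP orientation; "contact_force": force on the tool from outside, world axes, zero at the start; "moment": the same for the moment, N m; "grip_width": finger opening in mm.
Only numpy, scipy, OpenCV 4.12 (cv2) and the standard library are available. Lean on these libraries where they do the work, as an engineer would, in place of code of your own. Each camera call takes 0.05 s, during which the arm holds its last target.

## Working session

There is one attempt and no reset: what is moved stays moved. The work goes in short steps, Python scripts to look and compute and a shell command to move; the robot and the scene stay as the last step left them, time stands still between calls to the robot, and variables do not carry over. Pictures are saved under pics/ and viewed, and the job is handed in when it is done.

```bash
ls; mkdir -p pics
python3 - <<'E'
from workcell import arm, viewer
import cv2
for n in("scene","top","wrist"):
    f=viewer.grab_frame(n); cv2.imwrite(f"pics/{n}0.png",f["img"][:,:,::-1]); print(n,{k:v for k,v in f.items() if k!="img"})
print(arm.get_obs(), arm.tcp_to_grasp)
E
```

```text
pics
scene {'fx': 510.69590556510803, 'fy': 510.69590556510803, 'cx': 277.2288024779266, 'cy': 205.95354106535393, 'k1': -0.09555154996620072, 'xyz': array([1286.04227454,   94.97665694, 1191.63846594]), 'orientation': array([-1.82212291, -2.00350163,  0.59183894])}
top {'fx': 439.3595145124707, 'fy': 439.3595145124707, 'cx': 278.2031037896837, 'cy': 209.0838464570257, 'k1': -0.027995591133760753, 'xyz': array([383.93554635, -11.75633727, 996.27568675]), 'orientation': array([-2.11889791,  2.09581673, -0.21716191])}
wrist {'fx': 326.92430641016557, 'fy': 326.92430641016557, 'cx': 273.50923478746245, 'cy': 208.84222393045422, 'k1': -0.05071978330386388, 'xyz': array([ 91.05135962, 572.07810886, 384.36072235]), 'orientation': array([2.34950197, 1.78761288, 0.20183183])}
{'time_s': 0.15, 'joint_positions': array([ 1.17899313e+00,  2.76430607e-01,  1.50582535e+00,  1.84990772e-05,
        1.36069011e+00, -1.21044013e-01]), 'joint_velocities': array([-0.0014472 , -0.00170179, -0.00249293, -0.00159576, -0.00157483,
        0.00070473]), 'effort': array([ 9.75140902e-04, -4.04921937e+01, -2.37430644e+01,  7.01209903e-02,
        3.15805525e-02, -8.18197077e-05]), 'tcp_pos': array([153.65323648, 553.65633111, 204.82111543]), 'orientation': array([ 2.50040766e+00,  1.90088655e+00, -1.84932078e-03]), 'contact_force': array([0.28632854, 0.09973727, 0.66612924]), 'moment': array([-0.00764566, -0.00741038,  0.0222052 ]), 'grip_width': 93.8756948525155} 18.8
```

View pics/top0.png

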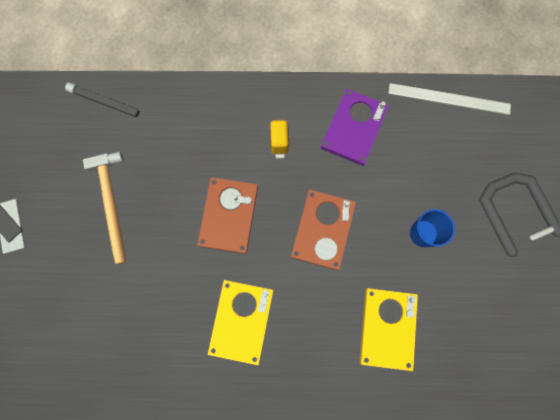

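View pics/scene0.png

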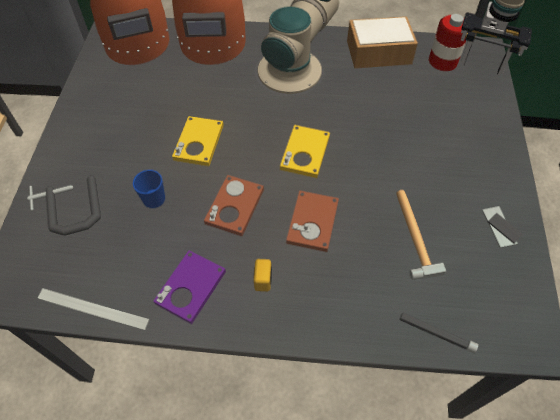

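The top view has two copper plates. At (228,215) a disc sits under the tab, so that one is loaded. At (324,230) the recess (327,212) is empty and a loose disc lies at (326,248), so this is the one meant. The purple (355,127) and yellow (240,322), (390,330) plates are look-alikes. I'll confirm with an enlarged crop.

```bash
cat > h.py <<'E'
import numpy as np, cv2
from scipy.spatial.transform import Rotation as R
def ray(f,px):
    px=np.atleast_2d(np.asarray(px,float))
    d=(px-[f["cx"],f["cy"]])/[f["fx"],f["fy"]]
    u=d.copy()
    for _ in range(20): u=d/(1+f["k1"]*(u**2).sum(1,keepdims=True))
    v=np.c_[u,np.ones(len(u))]
    return R.from_rotvec(f["orientation"]).apply(v)
def onplane(f,px,z):
    r=ray(f,px); c=np.asarray(f["xyz"]); return c+r*((z-c[2])/r[:,2])[:,None]
def proj(f,P):
    q=R.from_rotvec(f["orientation"]).inv().apply(np.atleast_2d(P)-f["xyz"]); u=q[:,:2]/q[:,2:]
    return u*(1+f["k1"]*(u**2).sum(1,keepdims=True))*[f["fx"],f["fy"]]+[f["cx"],f["cy"]]
def rect(f,x0,x1,y0,y1,z,s):
    """orthorectified picture of plane z; rows: x decreasing downward, cols: y decreasing rightward"""
    xs=np.arange(x1,x0,-1/s); ys=np.arange(y1,y0,-1/s)
    X,Y=np.meshgrid(xs,ys,indexing="ij")
    p=proj(f,np.c_[X.ravel(),Y.ravel(),np.full(X.size,z)]).astype(np.float32)
    return cv2.remap(f["img"],p[:,0].reshape(X.shape),p[:,1].reshape(X.shape),cv2.INTER_CUBIC)
E
python3 - <<'E'
from h import *; from workcell import viewer
f=viewer.grab_frame("top")
im=f["img"]; cv2.imwrite("pics/crop.png",cv2.resize(im[180:280,280:370],None,fx=6,fy=6,interpolation=cv2.INTER_CUBIC)[:,:,::-1])
g=viewer.grab_frame("scene")
cv2.imwrite("pics/crops.png",cv2.resize(g["img"][165:245,195:275],None,fx=6,fy=6,interpolation=cv2.INTER_CUBIC)[:,:,::-1])
import pickle; pickle.dump((f,g),open("fg.pkl","wb"))
for n,p in dict(rec=(327,212),disc=(326,248),tab=(346,210)).items(): print(n,onplane(f,p,20))
E
```

```text
rec [[ 587.62897739 -115.55559147   20.        ]]
disc [[ 505.59067765 -112.37861948   20.        ]]
tab [[ 592.71932368 -158.77781258   20.        ]]
```

View pics/crop.png

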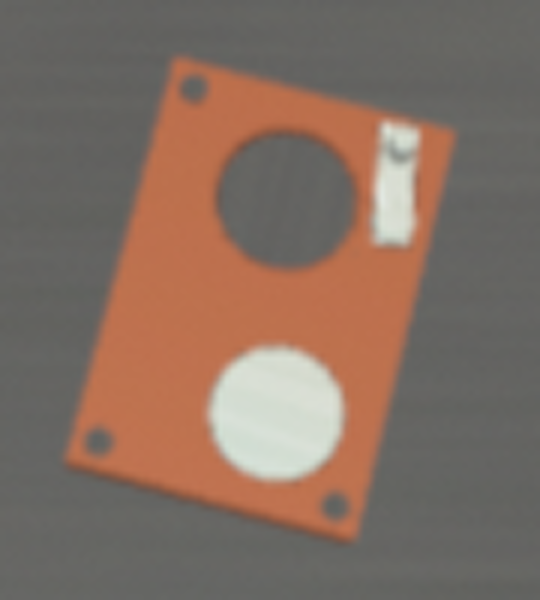

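View pics/crops.png

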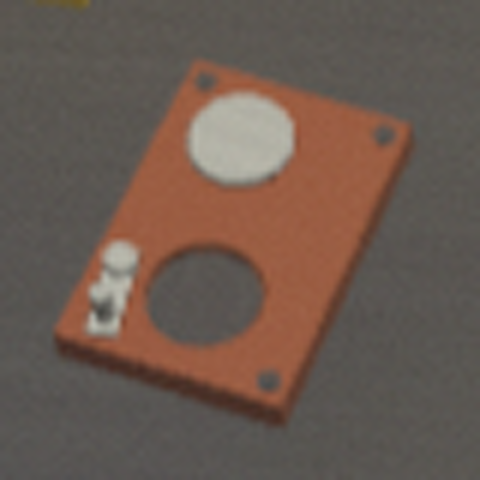

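The crop confirms it. The recess is empty, the disc is loose towards the −x end, and the tab at upper right is open and points along +x, away from the robot. Next I'll measure by colour masks in both views.

```bash
cat > meas.py <<'E'
from h import *
def fitcirc(P):
    A=np.c_[2*P[:,:2],np.ones(len(P))]; s=np.linalg.lstsq(A,(P[:,:2]**2).sum(1),rcond=None)[0]
    return s[:2],np.sqrt(s[2]+s[:2]@s[:2])
def measure(f,roi):
    x0,x1,y0,y1=roi; S=4
    im=cv2.resize(f["img"][y0:y1,x0:x1],None,fx=S,fy=S,interpolation=cv2.INTER_CUBIC)
    topx=lambda c:(np.asarray(c,float).reshape(-1,2)+.5)/S-.5+[x0,y0]
    h=cv2.cvtColor(im,cv2.COLOR_RGB2HSV)
    cop=((h[...,1]>100)&((h[...,0]<18)|(h[...,0]>172))).astype(np.uint8)*255
    cs,hi=cv2.findContours(cop,cv2.RETR_CCOMP,cv2.CHAIN_APPROX_NONE)
    out={}
    i=max(range(len(cs)),key=lambda i:cv2.contourArea(cs[i])); out["outer"]=topx(cs[i])
    out["holes"]=[topx(c) for j,c in enumerate(cs) if hi[0][j][3]==i and cv2.contourArea(c)>60]
    return out
E
python3 - <<'E'
from meas import *; import pickle
fs=pickle.load(open("fg.pkl","rb"))
for f,roi in zip(fs,[(280,370,180,280),(195,275,165,245)]):
    o=measure(f,roi)
    P=onplane(f,o["outer"],20)[:,:2].astype(np.float32)
    r=cv2.minAreaRect(P); print("outer",r)
    for h in o["holes"]:
        for z in (20,26):
            c,rad=fitcirc(onplane(f,h,z)); print(z,len(h),c.round(1),rad.round(1))
E
```

```text
outer ((548.9412231445312, -106.76597595214844), (110.97926330566406, 162.44338989257812), 75.1660385131836)
20 53 [ 470.3 -132.9] 5.3
26 53 [ 469.7 -132.2] 5.3
20 55 [493.3 -45.4] 5.4
26 55 [492.7 -45.2] 5.4
20 268 [ 504.6 -111.4] 26.3
26 268 [ 503.9 -110.8] 26.2
20 262 [ 585.5 -116.1] 26.4
26 262 [ 584.2 -115.4] 26.3
20 53 [628.9 -81.3] 5.5
26 53 [627.4 -80.9] 5.5
outer ((551.1203002929688, -107.38449096679688), (115.61773681640625, 169.42074584960938), 75.31217193603516)
20 45 [625.6 -82.7] 5.7
26 45 [629.  -81.8] 5.7
20 206 [ 585.5 -117.4] 26.1
26 206 [ 589.  -116.3] 26.0
20 163 [ 585.3 -159.4] 19.4
26 163 [ 588.9 -158.1] 19.3
20 40 [490.1 -47.1] 5.6
26 40 [494.2 -46.4] 5.6
20 200 [ 498.7 -113.4] 26.9
26 200 [ 502.7 -112.4] 26.7
20 39 [ 467.2 -134.6] 5.5
26 39 [ 471.4 -133.4] 5.5
```

The empty recess is at about (586,−117), the station's yaw is −14.8°, the disc is at about (503.5,−111.5), and the tab is at about 0.2 rad. My plan is to cradle the disc with the two fingertips 24 mm apart and push about 83 mm along −3.7°.

```bash
python3 -m pendant '{"xyz":[[-556,476,0],[-556,476,0],[-556,476,0],[-556,476,0],[-556,476,0],[-556,476,0],[-556,476,0],[-556,476,0]],"delta_rot":[[0,0,-0.206],[0,0,-0.206],[0,0,-0.206],[0,0,-0.206],[0,0,-0.206],[0,0,-0.206],[0,0,-0.206],[0,0,-0.206]],"claw":[0.49,0.49,0.49,0.49,0.49,0.49,0.49,0.49]}' 20
cat > togo.py <<'E'
import sys; from h import *; from workcell import arm
o=arm.get_obs(); M=R.from_rotvec(o["orientation"]); t=np.array(list(map(float,sys.argv[1:4])))
x=M.as_matrix()[:,0]; yaw=np.degrees(np.arctan2(x[1],x[0]))
print("t",o["time_s"],"tcp",o["tcp_pos"].round(1),"xaxis deg",yaw.round(2),"z",M.as_matrix()[:,2].round(3),"w",o["grip_width"],"F",o["contact_force"].round(1))
print("togo tool",M.inv().apply(t-o["tcp_pos"]).round(1))
if len(sys.argv)>4: print("drz",-np.radians(float(sys.argv[4])-yaw).round(4))
E
python3 togo.py 463.5 -108.8 205 86.3
```

```text
time_s: 1.05
tcp_pos: [323.5, 190.0, 205.7]
orientation: [2.291, 2.149, 0.002]
contact_force: [0.5, 0.7, -0.0]
grip_width: 33.3
t 1.05 tcp [323.5 190.  205.7] xaxis deg 86.33 z [ 0.001  0.    -1.   ] w 33.34293914896319 F [ 0.5  0.7 -0. ]
togo tool [-289.2  158.8    0.7]
drz 0.0005
```

```bash
python3 -m pendant '{"xyz":[[-289,159,0],[-289,159,0],[-289,159,0],[-289,159,0],[-289,159,0],[-289,159,0],[-289,159,0],[-289,159,0]],"delta_rot":[[0,0,0],[0,0,0],[0,0,0],[0,0,0],[0,0,0],[0,0,0],[0,0,0],[0,0,0]],"claw":[0.49,0.49,0.49,0.49,0.49,0.49,0.49,0.49]}' 20
python3 togo.py 463.5 -108.8 23 86.3
python3 - <<'E'
from h import *; from workcell import viewer
for n in("wrist","top"):
    f=viewer.grab_frame(n); cv2.imwrite(f"pics/{n}1.png",f["img"][:,:,::-1])
E
```

```text
time_s: 1.85
tcp_pos: [465.0, -110.7, 205.1]
orientation: [2.296, 2.142, -0.001]
contact_force: [-0.3, -0.2, 0.3]
grip_width: 24.0
t 1.85 tcp [ 465.  -110.7  205.1] xaxis deg 86.03 z [ 0.001 -0.001 -1.   ] w 23.957000800274045 F [-0.3 -0.2  0.3]
togo tool [  2.1  -1.7 182.1]
drz -0.0046
```

View pics/wrist1.png

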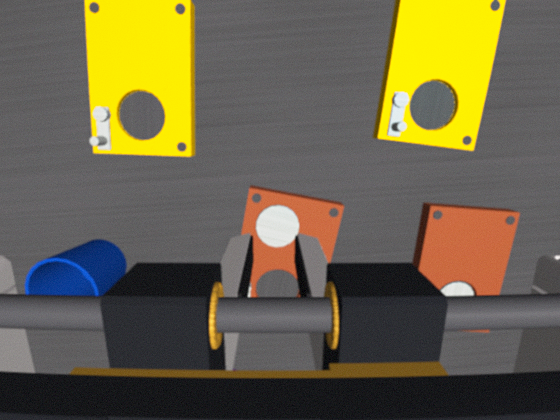

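The wrist view shows the disc at (277,226), centred between the fingertips at (237,240) and (310,240). I'll descend behind it.

```bash
python3 -m pendant '{"xyz":[[2,-2,45],[2,-2,90],[2,-2,130],[2,-2,160],[2,-2,172],[2,-2,180],[2,-2,182],[2,-2,182]],"delta_rot":[[0,0,0],[0,0,0],[0,0,0],[0,0,0],[0,0,0],[0,0,0],[0,0,0],[0,0,0]],"claw":[0.49,0.49,0.49,0.49,0.49,0.49,0.49,0.49]}' 20
python3 togo.py 463.5 -108.8 23 86.3
python3 - <<'E'
from meas import *; from workcell import viewer
f=viewer.grab_frame("scene"); cv2.imwrite("pics/s2.png",cv2.resize(f["img"][130:250,180:300],None,fx=5,fy=5,interpolation=cv2.INTER_CUBIC)[:,:,::-1])
E
```

```text
time_s: 2.75
tcp_pos: [461.6, -104.3, 24.0]
orientation: [2.291, 2.149, 0.001]
contact_force: [-0.8, -0.8, 0.3]
grip_width: 24.0
t 2.75 tcp [ 461.6 -104.3   24. ] xaxis deg 86.34 z [ 0.001 -0.    -1.   ] w 24.018307925226246 F [-0.8 -0.8  0.3]
togo tool [-4.4  2.2  1. ]
drz 0.0007
```

View pics/s2.png

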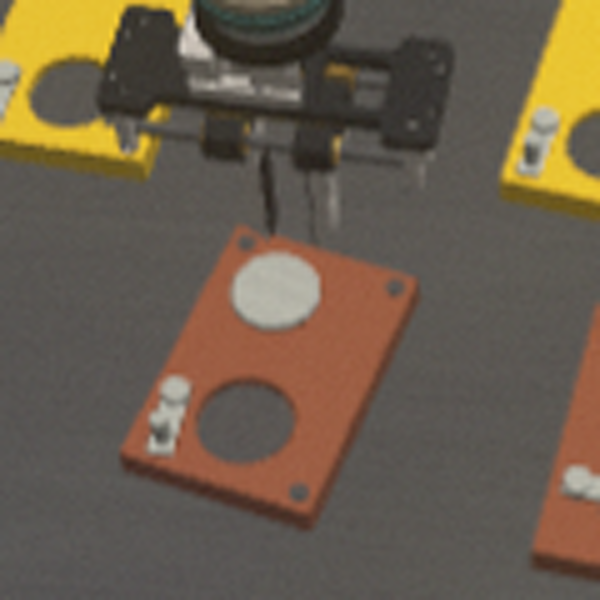

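```bash
python3 togo.py 463.5 -108.8 23 86.3; python3 -m pendant '{"xyz":[[0,0,0],[0,0,0],[0,0,0],[0,0,0],[0,0,0],[0,0,0],[0,0,0],[0,0,0]],"delta_rot":[[0,0,0],[0,0,0],[0,0,0],[0,0,0],[0,0,0],[0,0,0],[0,0,0],[0,0,0]],"claw":[0.49,0.49,0.49,0.49,0.49,0.49,0.49,0.49]}' 20
python3 togo.py 463.5 -108.8 23 86.3
```

```text
t 2.8 tcp [ 461.9 -104.6   24.3] xaxis deg 86.33 z [ 0.002 -0.    -1.   ] w 24.048917969926293 F [ 0.5 -0.1  0.3]
togo tool [-4.1  1.9  1.3]
drz 0.0005
time_s: 3.6
tcp_pos: [461.2, -104.8, 23.4]
orientation: [-2.292, -2.148, -0.0]
contact_force: [-0.2, -0.2, -0.5]
grip_width: 23.8
t 3.6 tcp [ 461.2 -104.8   23.4] xaxis deg 86.29 z [-0.  0. -1.] w 23.803021046249746 F [-0.2 -0.2 -0.5]
togo tool [-3.8  2.5  0.4]
drz -0.0002
```

```bash
python3 -m pendant '{"xyz":[[-4,0,0.5],[-4,9,0.5],[-4,18,0.5],[-4,27,0.5],[-4,36,0.5],[-4,44,0.5],[-4,52,0.5],[-4,58,0.5]],"delta_rot":[[0,0,0],[0,0,0],[0,0,0],[0,0,0],[0,0,0],[0,0,0],[0,0,0],[0,0,0]],"claw":[0.49,0.49,0.49,0.49,0.49,0.49,0.49,0.49]}' 20
python3 togo.py 521 -112.6 23 86.3
python3 - <<'E'
from meas import *; from workcell import viewer
f=viewer.grab_frame("scene"); cv2.imwrite("pics/s3.png",cv2.resize(f["img"][150:250,180:300],None,fx=5,fy=5,interpolation=cv2.INTER_CUBIC)[:,:,::-1])
o=measure(f,(195,275,165,245))
for h in o["holes"]:
    c,rad=fitcirc(onplane(f,h,26)); print(c.round(1),rad.round(1))
E
```

```text
time_s: 4.4
tcp_pos: [519.8, -112.6, 22.9]
orientation: [2.292, 2.148, 0.0]
contact_force: [-1.4, -0.4, -0.6]
grip_width: 23.7
t 4.4 tcp [ 519.8 -112.6   22.9] xaxis deg 86.3 z [ 0.  0. -1.] w 23.68861130112757 F [-1.4 -0.4 -0.6]
togo tool [ 0.1  1.2 -0.1]
drz -0.0
[629.  -81.7] 5.7
[ 588.8 -158. ] 19.3
```

View pics/s3.png

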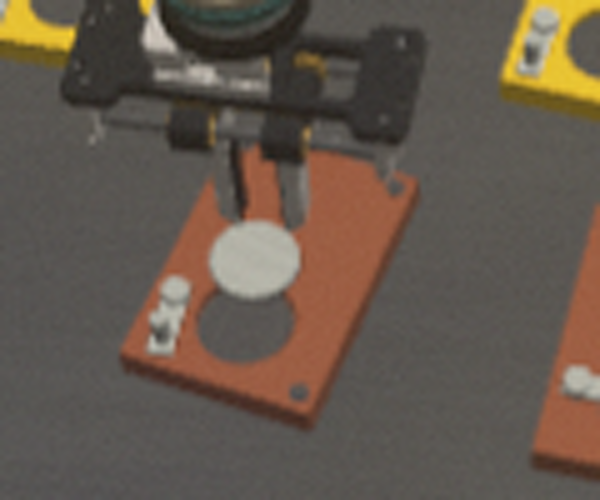

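Run:
```python
from meas import *; from workcell import viewer,arm
f=viewer.grab_frame("scene")
im=cv2.resize(f["img"][150:250,180:300],None,fx=5,fy=5,interpolation=cv2.INTER_CUBIC)
h=cv2.cvtColor(im,cv2.COLOR_RGB2HSV)
m=((h[...,1]<60)&(h[...,2]>145)).astype(np.uint8)*255
m=cv2.morphologyEx(m,cv2.MORPH_OPEN,np.ones((15,15)))
cs,_=cv2.findContours(m,cv2.RETR_EXTERNAL,cv2.CHAIN_APPROX_NONE)
for c in cs:
    if cv2.contourArea(c)<2000: continue
    c=c.reshape(-1,2); print("bbox",c.min(0),c.max(0)); c=c[c[:,1]>235]
    px=(c+.5)/5-.5+[180,150]; print([a.round(1) for a in fitcirc(onplane(f,px,26))])
print(arm.get_obs()["tcp_pos"])
```

```text
bbox [210 224] [298 296]
[array([ 549.1, -117.3]), np.float64(24.0)]
[ 520.23327557 -112.77312457   22.95941193]
```

```bash
python3 -m pendant '{"xyz":[[0.5,5,0],[0.5,11,0],[0.5,17,0],[0.5,23,0],[0.5,28,0],[0.5,32,0],[0.5,35,0],[0.5,36,0]],"delta_rot":[[0,0,0],[0,0,0],[0,0,0],[0,0,0],[0,0,0],[0,0,0],[0,0,0],[0,0,0]],"claw":[0.49,0.49,0.49,0.49,0.49,0.49,0.49,0.49]}' 20
python3 togo.py 555.8 -114.4 23 86.3
python3 - <<'E'
from meas import *; from workcell import viewer
f=viewer.grab_frame("scene"); cv2.imwrite("pics/s4.png",cv2.resize(f["img"][150:250,180:300],None,fx=5,fy=5,interpolation=cv2.INTER_CUBIC)[:,:,::-1])
E
```

```text
time_s: 5.3
tcp_pos: [555.5, -114.5, 23.0]
orientation: [2.292, 2.148, 0.001]
contact_force: [0.1, 0.3, -0.3]
grip_width: 23.9
t 5.3 tcp [ 555.5 -114.5   23. ] xaxis deg 86.29 z [ 0.001 -0.    -1.   ] w 23.884325098758875 F [ 0.1  0.3 -0.3]
togo tool [ 0.2  0.3 -0. ]
drz -0.0002
```

View pics/s4.png

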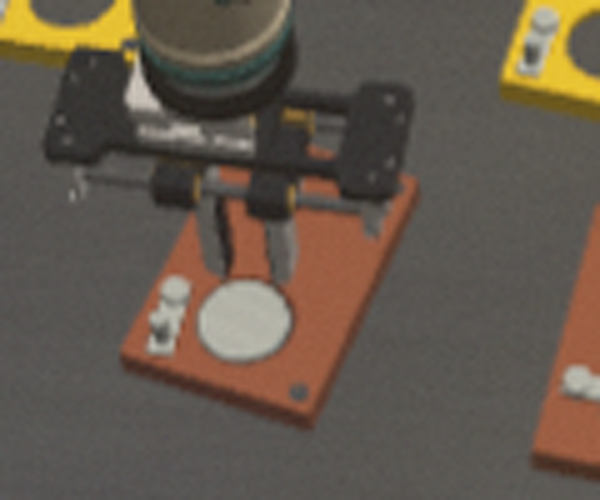

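The disc looks seated: at crop (245,320) it shows a dark ring all round. I'll lift and check from above while closing the fingers.

```bash
python3 -m pendant '{"xyz":[[0,-3,-20],[0,-30,-60],[0,-70,-90],[0,-110,-90],[0,-150,-90],[0,-180,-90],[0,-180,-90],[0,-180,-90]],"delta_rot":[[0,0,0],[0,0,0],[0,0,0.15],[0,0,0.3],[0,0,0.45],[0,0,0.6],[0,0,0.7],[0,0,0.7]],"claw":[0.49,0.49,0.49,0.6,0.8,1,1,1]}' 20
python3 togo.py 604 -171 113 -3
python3 - <<'E'
from meas import *; from workcell import viewer
f=viewer.grab_frame("top");g=viewer.grab_frame("scene")
import pickle; pickle.dump((f,g),open("fg2.pkl","wb"))
a=cv2.resize(f["img"][180:280,280:370],None,fx=6,fy=6,interpolation=cv2.INTER_CUBIC)[:,:,::-1]
cv2.imwrite("pics/t5.png",a)
b=cv2.resize(g["img"][180:245,195:275],None,fx=8,fy=8,interpolation=cv2.INTER_CUBIC)[:,:,::-1]
cv2.imwrite("pics/s5.png",b)
E
```

```text
time_s: 6.15
tcp_pos: [374.5, -102.7, 113.3]
orientation: [2.889, 1.231, 0.001]
contact_force: [0.5, -0.8, -0.5]
grip_width: 0.6
t 6.15 tcp [ 374.5 -102.7  113.3] xaxis deg 46.15 z [ 0.001 -0.    -1.   ] w 0.5901811634920779 F [ 0.5 -0.8 -0.5]
togo tool [109.7 212.8   0.6]
drz 0.8579
```

View pics/t5.png

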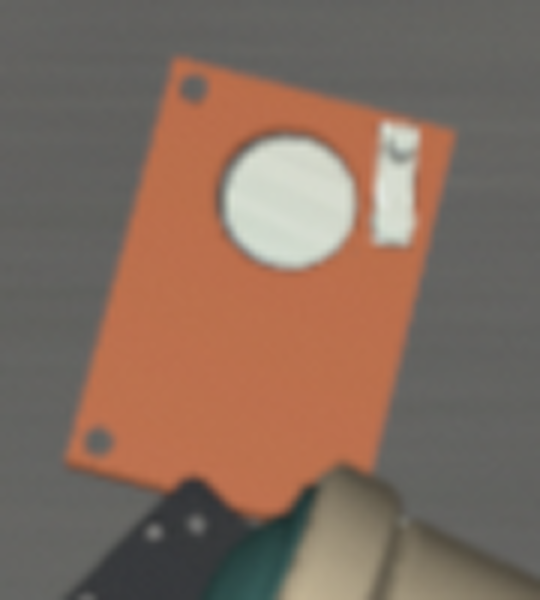

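View pics/s5.png

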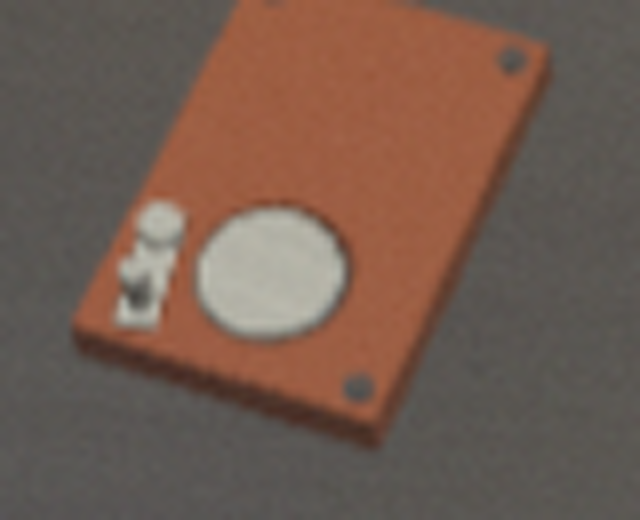

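The disc is seated in both views, with a dark ring all round it. Next I'll locate the tab and its pin.

Run:
```python
from meas import *; import pickle
f,g=pickle.load(open("fg2.pkl","rb"))
print("boss",onplane(g,(160/8+195-.5,223/8+180-.5),30)); print("pin top scene",onplane(g,(132/8+195-.5,270/8+180-.5),45))
im=cv2.resize(f["img"][180:280,280:370],None,fx=6,fy=6,interpolation=cv2.INTER_CUBIC)
h=cv2.cvtColor(im,cv2.COLOR_RGB2HSV); m=((h[...,1]<60)&(h[...,2]>150)).astype(np.uint8)*255
m[:, :362]=0; m[300:]=0
m=cv2.morphologyEx(m,cv2.MORPH_CLOSE,np.ones((15,15)))
cs,_=cv2.findContours(m,cv2.RETR_EXTERNAL,cv2.CHAIN_APPROX_NONE); c=max(cs,key=cv2.contourArea).reshape(-1,2)
P=onplane(f,(c+.5)/6-.5+[280,180],25.5)[:,:2]; r=cv2.minAreaRect(P.astype(np.float32)); print(r, cv2.boxPoints(r).round(1))
```

```text
boss [[ 573.80710255 -156.70009576   30.        ]]
pin top scene [[ 602.01261886 -159.71134239   45.        ]]
((590.966796875, -156.3973388671875), (15.48083782196045, 46.76249694824219), 85.89884948730469) [[ 567.1 -162.4]
 [ 613.7 -165.8]
 [ 614.8 -150.3]
 [ 568.2 -147. ]]
```

```bash
python3 togo.py 602 -178.5 113 -4
```

```text
t 6.25 tcp [ 375.8 -103.   113.3] xaxis deg 46.3 z [ 0.001 -0.    -1.   ] w 0.36552701126721704 F [-0.1  1.   0.8]
togo tool [101.7 215.7   0.6]
drz 0.8779
```

```bash
python3 -m pendant '{"xyz":[[20,43,0],[40,86,0],[60,129,0],[80,170,0],[102,216,0],[102,216,0],[102,216,0],[102,216,0]],"delta_rot":[[0,0,0.14],[0,0,0.28],[0,0,0.42],[0,0,0.56],[0,0,0.7],[0,0,0.84],[0,0,0.878],[0,0,0.878]],"claw":[1,1,1,1,1,1,1,1]}' 20
python3 togo.py 602 -178.5 33 -4
```

```text
time_s: 7.05
tcp_pos: [602.7, -178.8, 111.8]
orientation: [-3.139, 0.11, 0.002]
contact_force: [0.8, -0.1, 0.2]
grip_width: 0.4
t 7.05 tcp [ 602.7 -178.8  111.8] xaxis deg -4.0 z [-0.001  0.001 -1.   ] w 0.4075149462161344 F [ 0.8 -0.1  0.2]
togo tool [-0.6 -0.2 78.8]
drz -0.0001
```

```bash
python3 -m pendant '{"xyz":[[0,0,30],[0,0,55],[0,0,70],[0,0,77],[0,0,79],[0,0,79],[0,0,79],[0,0,79]],"delta_rot":[[0,0,0],[0,0,0],[0,0,0],[0,0,0],[0,0,0],[0,0,0],[0,0,0],[0,0,0]],"claw":[1,1,1,1,1,1,1,1]}' 20
python3 togo.py 602 -178.5 33 -4
python3 - <<'E'
from meas import *; from workcell import viewer,arm
g=viewer.grab_frame("scene")
cv2.imwrite("pics/s6.png",cv2.resize(g["img"][165:245,180:275],None,fx=7,fy=7,interpolation=cv2.INTER_CUBIC)[:,:,::-1])
# waypoints in tool frame now
o=arm.get_obs(); M=R.from_rotvec(o["orientation"]); P=np.array([575.7,-155.4])
x=M.as_matrix()[:,0]; y0=np.degrees(np.arctan2(x[1],x[0]))
for th in np.radians([10.7,15,20,25,30,35,40,45,50,55,60,65,70,75,80,85,90,93,95]):
    ph=th-np.radians(14.8); d=np.array([np.cos(ph),np.sin(ph)]); t=np.array([-d[1],d[0]])
    q=P+28*d-13*t
    print(np.degrees(th).round(),M.inv().apply([*(q-o["tcp_pos"][:2]),0]).round(1), "drz",(-(ph-np.radians(y0))).round(3))
E
```

```text
time_s: 7.85
tcp_pos: [602.4, -179.0, 35.0]
orientation: [3.139, -0.113, 0.003]
contact_force: [0.5, 0.3, -0.2]
grip_width: 0.3
t 7.85 tcp [ 602.4 -179.    35. ] xaxis deg -4.11 z [ 0.002 -0.001 -1.   ] w 0.3030059657004567 F [ 0.5  0.3 -0.2]
togo tool [-0.4 -0.4  2. ]
drz -0.0019
11.0 [-0.2 -8.6 -0. ] drz -0.0
15.0 [  0.7 -10.7  -0. ] drz -0.075
20.0 [  1.5 -13.3  -0. ] drz -0.162
25.0 [  2.1 -15.9  -0. ] drz -0.25
30.0 [  2.5 -18.6  -0. ] drz -0.337
35.0 [  2.6 -21.3  -0. ] drz -0.424
40.0 [  2.6 -24.   -0. ] drz -0.512
45.0 [  2.2 -26.6  -0. ] drz -0.599
50.0 [  1.7 -29.3  -0. ] drz -0.686
55.0 [  0.9 -31.8  -0. ] drz -0.773
60.0 [ -0.1 -34.3  -0. ] drz -0.861
65.0 [ -1.3 -36.7  -0. ] drz -0.948
70.0 [ -2.7 -39.   -0. ] drz -1.035
75.0 [ -4.4 -41.2  -0. ] drz -1.122
80.0 [ -6.2 -43.2  -0. ] drz -1.21
85.0 [ -8.1 -45.   -0. ] drz -1.297
90.0 [-10.3 -46.7  -0. ] drz -1.384
93.0 [-11.6 -47.6  -0. ] drz -1.437
95.0 [-12.5 -48.2  -0. ] drz -1.471
```

View pics/s6.png

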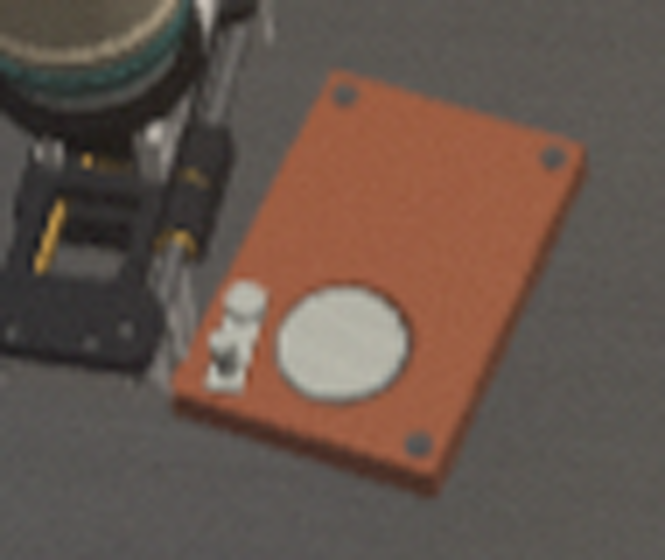

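The fingertips are down at about (165,370), beside the pin at (218,345) and on its outer side. I'll push round in an arc, turning the tool with the tab.

```bash
python3 -m pendant '{"xyz":[[0,-5,1],[0,-8.5,1],[1,-11,1],[1.5,-13.5,1],[2,-16,1],[2.5,-18.5,1],[2.5,-21.5,1],[2.5,-24,1]],"delta_rot":[[0,0,0],[0,0,0],[0,0,-0.075],[0,0,-0.16],[0,0,-0.25],[0,0,-0.337],[0,0,-0.424],[0,0,-0.51]],"claw":[1,1,1,1,1,1,1,1]}' 20
cat > wp.py <<'E'
from meas import *; from workcell import viewer,arm
g=viewer.grab_frame("scene")
import sys
cv2.imwrite(sys.argv[1],cv2.resize(g["img"][165:245,180:275],None,fx=7,fy=7,interpolation=cv2.INTER_CUBIC)[:,:,::-1])
o=arm.get_obs(); M=R.from_rotvec(o["orientation"]); P=np.array([575.7,-155.4])
x=M.as_matrix()[:,0]; y0=np.degrees(np.arctan2(x[1],x[0])); print(o["tcp_pos"].round(1),o["contact_force"].round(1),y0.round(1))
for th in np.radians(np.r_[45:98:5,93]):
    ph=th-np.radians(14.8); d=np.array([np.cos(ph),np.sin(ph)]); t=np.array([-d[1],d[0]])
    q=P+28*d-13*t
    print(np.degrees(th).round(),M.inv().apply([*(q-o["tcp_pos"][:2]),0]).round(1), "drz",(-(ph-np.radians(y0))).round(3))
E
python3 wp.py pics/s7.png
```

```text
time_s: 8.7
tcp_pos: [607.0, -155.4, 33.2]
orientation: [3.063, 0.688, 0.003]
contact_force: [0.6, -2.0, -0.3]
grip_width: 0.4
[ 606.9 -155.    33.3] [ 0.9 -0.9 -0.8] 25.5
45.0 [ 0.6 -2.4 -0. ] drz -0.083
50.0 [ 1.4 -4.9 -0. ] drz -0.17
55.0 [ 2.  -7.6 -0. ] drz -0.257
60.0 [  2.4 -10.2  -0. ] drz -0.345
65.0 [  2.5 -12.9  -0. ] drz -0.432
70.0 [  2.4 -15.6  -0. ] drz -0.519
75.0 [  2.1 -18.3  -0. ] drz -0.606
80.0 [  1.5 -20.9  -0. ] drz -0.694
85.0 [  0.7 -23.5  -0. ] drz -0.781
90.0 [ -0.4 -26.   -0. ] drz -0.868
95.0 [ -1.6 -28.4  -0.1] drz -0.955
93.0 [ -1.1 -27.4  -0.1] drz -0.921
```

View pics/s7.png

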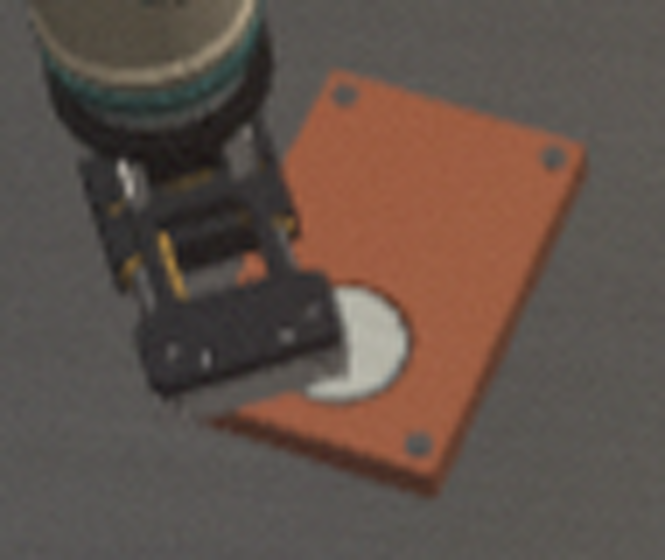

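```bash
python3 -m pendant '{"xyz":[[0.5,-2.5,0],[1.5,-5,0],[2,-7.5,0],[2.5,-10,0],[2.5,-13,0],[2.5,-15.5,0],[2,-18.5,0],[1.5,-21,0]],"delta_rot":[[0,0,-0.083],[0,0,-0.17],[0,0,-0.257],[0,0,-0.345],[0,0,-0.432],[0,0,-0.519],[0,0,-0.606],[0,0,-0.694]],"claw":[1,1,1,1,1,1,1,1]}' 20
python3 wp.py pics/s8.png
```

```text
time_s: 9.55
tcp_pos: [600.1, -134.8, 33.3]
orientation: [2.649, 1.686, 0.005]
contact_force: [2.4, 1.4, -0.3]
grip_width: 0.4
[ 599.6 -134.4   33.3] [ 2.4  1.  -0.1] 65.1
45.0 [-13.5  13.9   0. ] drz 0.609
50.0 [-11.3  12.4   0. ] drz 0.522
55.0 [-9.1 10.8  0. ] drz 0.435
60.0 [-7.2  8.9  0. ] drz 0.347
65.0 [-5.3  6.9  0. ] drz 0.26
70.0 [-3.7  4.8  0. ] drz 0.173
75.0 [-2.3  2.5  0. ] drz 0.086
80.0 [-1.   0.1 -0. ] drz -0.002
85.0 [-0.  -2.4 -0. ] drz -0.089
90.0 [ 0.8 -4.9 -0. ] drz -0.176
95.0 [ 1.4 -7.6 -0. ] drz -0.263
93.0 [ 1.2 -6.5 -0. ] drz -0.229
```

View pics/s8.png

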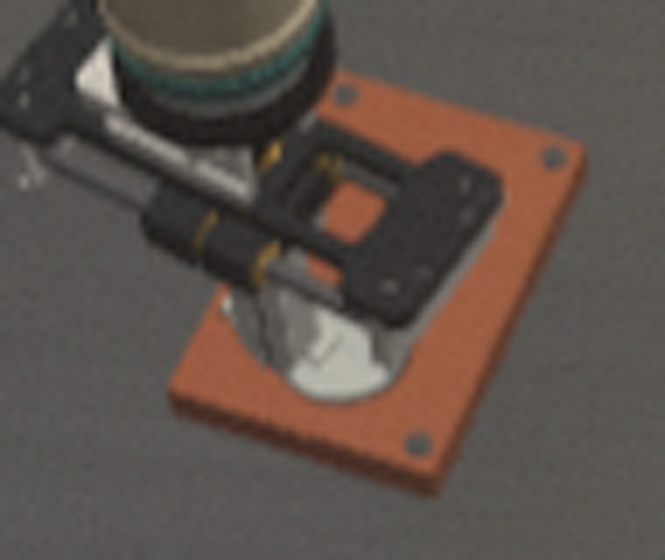

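Still pushing at about 2.5 N. Now slowly onto the stop, slightly past it.

```bash
python3 -m pendant '{"xyz":[[0,-1.5,0],[0,-2.5,0],[0.5,-3.5,0],[0.5,-4.5,0],[1,-5.2,0],[1,-5.8,0],[1,-6.2,0],[1,-6.5,0]],"delta_rot":[[0,0,-0.05],[0,0,-0.09],[0,0,-0.13],[0,0,-0.16],[0,0,-0.18],[0,0,-0.18],[0,0,-0.18],[0,0,-0.18]],"claw":[1,1,1,1,1,1,1,1]}' 20
python3 wp.py pics/s9.png | head -1
```

```text
time_s: 10.4
tcp_pos: [596.0, -132.3, 33.6]
orientation: [2.487, 1.912, 0.006]
contact_force: [6.8, -0.8, -1.1]
grip_width: 0.5
[ 596.  -132.3   33.6] [ 7.2 -0.5 -2.3] 75.1
```

The force rose from 2.5 to 7 N, so the tab is on its stop. I'll back off from the pin, lift and move clear.

```bash
python3 -m pendant '{"xyz":[[0,4,0],[0,10,0],[0,14,-10],[0,14,-40],[0,14,-80],[-40,14,-120],[-80,14,-120],[-120,14,-120]],"delta_rot":[[0,0,0],[0,0,0],[0,0,0],[0,0,0],[0,0,0],[0,0,0],[0,0,0],[0,0,0]],"claw":[1,1,1,1,1,1,1,1]}' 20
python3 -m pendant '{"xyz":[[-40,-40,0],[-80,-80,0],[-80,-120,0],[-80,-160,0],[-80,-200,0],[-80,-200,0],[-80,-200,0],[-80,-200,0]],"delta_rot":[[0,0,0],[0,0,0],[0,0,0],[0,0,0],[0,0,0],[0,0,0],[0,0,0],[0,0,0]],"claw":[1,1,1,1,1,1,1,1]}' 20
python3 - <<'E'
from meas import *; from workcell import viewer,arm
f=viewer.grab_frame("top");g=viewer.grab_frame("scene")
cv2.imwrite("pics/t10.png",f["img"][:,:,::-1]); cv2.imwrite("pics/s10.png",cv2.resize(g["img"][165:245,195:275],None,fx=7,fy=7,interpolation=cv2.INTER_CUBIC)[:,:,::-1])
cv2.imwrite("pics/t10c.png",cv2.resize(f["img"][180:280,280:370],None,fx=6,fy=6,interpolation=cv2.INTER_CUBIC)[:,:,::-1])
print(arm.get_obs()["contact_force"])
E
```

```text
time_s: 11.25
tcp_pos: [576.1, -253.1, 156.0]
orientation: [2.485, 1.915, 0.001]
contact_force: [0.8, -0.2, -1.0]
grip_width: 0.3
time_s: 12.05
tcp_pos: [363.1, -278.3, 153.6]
orientation: [2.488, 1.915, 0.001]
contact_force: [0.5, 0.3, 0.2]
grip_width: 0.4
[ 0.16157186 -0.29109284  0.1080016 ]
```

View pics/t10.png

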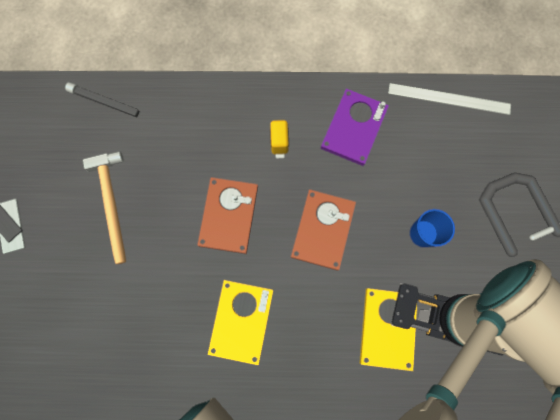

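View pics/s10.png

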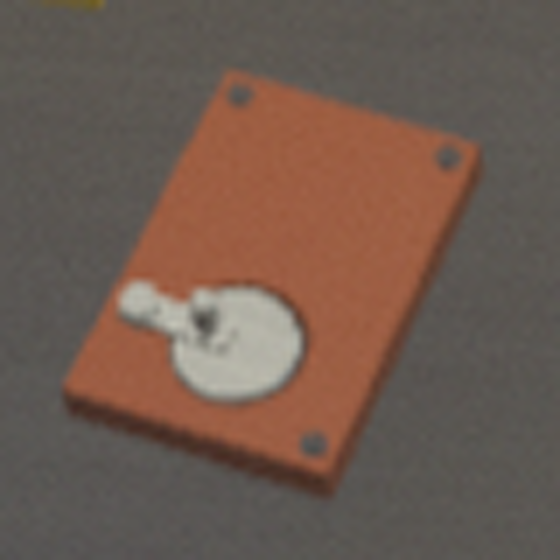

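View pics/t10c.png

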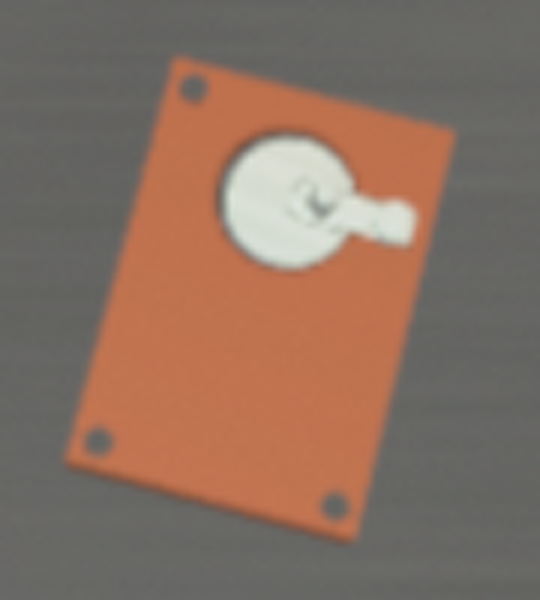

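The top and scene views show the disc seated. The tab runs from its pivot at crop (398,222) to its tip at about (300,193), parallel to the plate's short edge to within about 2–3°. The neighbouring things have not moved, and the arm is 150 mm up with no contact force. I'm handing in.

```bash
python3 -m pendant '{"xyz":[[0,0,0],[0,0,0],[0,0,0],[0,0,0],[0,0,0],[0,0,0],[0,0,0],[0,0,0]],"delta_rot":[[0,0,0],[0,0,0],[0,0,0],[0,0,0],[0,0,0],[0,0,0],[0,0,0],[0,0,0]],"claw":[1,1,1,1,1,1,1,1]}' 20
python3 -c "
from workcell import arm; print(arm.sign_off())"
```

```text
time_s: 12.95
tcp_pos: [361.9, -277.4, 153.0]
orientation: [2.49, 1.916, 0.0]
contact_force: [1.2, 0.2, 0.3]
grip_width: 0.5
the job is handed in; nothing more can be done
None
```

I pushed the disc about 83 mm across the empty copper station, the right-hand one, with both fingertips until it dropped into the recess. I then swung the tab round by its pin onto its stop, backed off and handed in at about 13 s.

**Final checks:**
- **Disc:** after the push, and again at the end, both camera views show it in the recess, with a dark rim visible around it. I judged its flatness and centring by eye and did not measure them.
- **Tab:** it lies across the disc, in line with the plate's short edge to within about 2–3°. The push force rose from about 2.5 N to 7 N, which I took as the stop.
- **Surroundings:** in the last overhead picture the loaded station, tape measure, hammer and cup look unmoved. The arm was about 150 mm up, and contact force readings were about 1 N or less.

**One disagreement:** midway through the push, the scene camera put the disc about 2.5 mm to one side of where the fingertips should have held it. I allowed 0.5 mm for that, and the disc still dropped in. I did not resolve the cause.

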